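# Snap the weight case shut

### The job

Two identical grey cases stand ajar on the worktop: one holds the two brass weights of the balance, the other a flat glass test piece. Press the lid of the case with the brass weights down from above until its catch snaps and holds it fully shut by itself. Leave the other case standing open as it is.

Things in the scene. Friction and masses are not known exactly. Their poses are not given: they have to be found in the camera images.
- weight_case: Case to close: grey box 110 (own x) x 80 (own y) x 40 mm high, fixed; two knobbed brass weights in black foam inside. Origin: centre of its underside, on the worktop; z up. Lid hinge axis: parallel to own y at x = +55, z = 43 mm. The gap and the catch (middle of front wall) are on own -x, roughly facing the robot. The other case is identical.
- weight_lid (a joint): Lid angle, rad: 0 = shut (flat top 46 mm above worktop; hard stop), grows opening; starts 0.5-0.8. Stiff plate 6 mm thick, 82 mm wide, front edge 120 mm from hinge axis. Stays put while open, but below 0.15 rises back to about 0.15 if not caught. The catch resists over about the last 0.1 rad: about 10 N, pressing down mid-width 72 mm before the hinge axis (case x = -17 mm), snaps it.
- test_lid_edge (a point): Middle of the front edge (upper face) of the open lid of the other case, which holds a flat glass test piece (26 x 44 x 14 mm). Not to be moved. That lid starts 0.5-0.8 rad open; its hinge axis lies 120 mm behind this edge along the lid, on the side away from the robot.

How it is judged:
By the outcome, as a careful person would: the job done as asked, in the order asked, and still so for the second after the job is handed in, with the robot touching nothing.
It also fails if it takes over 29 s, if anything falls off the work surface, if the arm or the gripper's body presses on something with over 40 N, if the wrist force passes 120 N, or if a joint passes its speed limit or range.

### The arm

A 6-joint arm with a two-finger parallel gripper is mounted at the origin on the work surface; the furniture and walls round the work are solid. World frame = base frame: x ahead of the robot, y to its left, z up, the work surface at z = 0. Lengths are in m, angles in rad, forces in N, time in s.
With the tool pointing down it reaches from about 0.275 to 0.825 m from the base axis. Payload 4.9 kg.
Tool frame: the origin (TCP) lies between the finger pads; the fingertips stand 22 mm ahead of it and the grasp point (between the pads) lies 3 mm ahead of it; z points along the fingers, y is the line along which they close (so a half turn about z gives the same grasp; the last joint's range is limited). The gripper opens to 85 mm and grips with 20 to 120 N. Pads are 22 mm wide; open, the fingers measure 114 mm over their backs; the gripper's body (76 mm by 85 mm) begins 54 mm behind the grasp point. The pads swing forward as they close: fully open they stand 13 mm farther back than shut.
Start: joints at [-1.475, 0.326, -0.193, 1.052, 0, 1.437], TCP at [0.125, -0.536, 0.253] pointing down, gripper open.
Joint ranges: [-2.65, 2.65], [-0.97, 1.79], [-1.3, 1.35], [-1.93, 2.1], [-1.47, 1.37], [-3.14, 3.14]. Speed limits (rad/s): [2.57, 2.57, 3.14, 3.14, 3.14, 3.14].

### API

Orientations are given as a unit quaternion [w, x, y, z].
In Python, from plant import * gives the robot as it stands.
- The arm moves only by the tool servo_tool, never from a script. Its argument "series" is a list of rows, each a list of 5 numbers: the shift along the world's x, y, z in mm, then the turn about the world's z in rad, then the opening in per cent of the stroke, from 0 (shut) to 100 (fully open). In form: [[tx, ty, tz, turn, claw], ...]. A call has 1 to 8 rows; each row is the pose to reach, as a shift and turn from the pose commanded when the call began; what a row does not reach only later rows make up. A row lasts 1/8 s, in which the tool goes at most 62.5 mm and 10.7 degrees, less where a joint would pass 70% of its speed; a pose out of reach is approached as far as the arm can. A call with a gripper value outside its range is refused whole. The fingers move at their own pace and stop on an object; the grip force is fixed at half the most. Time passes only in rows, so rows that repeat a pose let the fingers close. It gives the time, the measured TCP pose, the force, the opening and the grip force at its end, in the units of the state.
- read_state(): the state, without advancing time (a new reading comes with each control period).
- grab_frame(name): name is "side" or "top"; returns a dict with "pixels" (384x512x3 uint8, red, green, blue), "camera_matrix" (3x3 intrinsics, pixels), "R" (3x3) and "t" (3): a world point X has camera coordinates R X + t. Camera axes: x right, y down, z forward; pixel columns grow to the right and rows downward; lengths in m; the calibration is good to about 2 mm. A picture is of the moment at which its call begins. There is no depth.
- hand_in(): hands the job in; it is judged then, once.
Trained networks look in a picture, given as the dict that the camera call returned (one of the last four; its "shot" number tells which), for a name from the list of things; names that differ only in an ending like _2 or _b are one class to them, and where a whole thing is asked for, a point or a joint stands for the part that bears it (a point fixed in the world has none). Each returns a list of dicts, best first, with "confidence" (0 to 1); they miss things now and then, are a little off and sometimes report something else, mostly with a low value. They report only what shows in the picture. A call takes as long as a camera call.
- find_in(picture, thing): "centre" ([column, row] in pixels, amid what is visible of it).
The state is a dict: "clock": time; "q": joint angles; "joint_velocities": joint speeds; "joint_efforts": joint torques, N m; "ee_pos": TCP position; "ee_rot": TCP orientation; "ft_force": force on the tool from outside, world axes, zero at the start; "moment": the same for the moment, N m; "grip_width": finger opening in m; "grip_force": force on a finger pad.
Only numpy, scipy, OpenCV 4.12 (cv2) and the standard library are available. Lean on these libraries where they do the work, as an engineer would, in place of code of your own. Each camera call takes 0.05 s, during which the arm holds its last target. There are 200 camera calls.

## Working session

There is one attempt and no reset: what is moved stays moved. The work goes in short steps, Python scripts to look and compute and a tool call to move; the robot and the scene stay as the last step left them, time stands still between calls to the robot, and variables do not carry over. Pictures are saved under pics/ and viewed, at most 10 in all, crops included, and the job is handed in when it is done.

Besides the shell and the picture viewer there is one more tool, called after ">>>" as a command line: name --pt "numbers of a row" for each row, then --argument value for the rest. servo_tool: Moves the arm, as the interface text tells. Its arguments: {"type":"object","properties":{"series":{"type":"array","items":{"type":"array","items":{"type":"number"}}}},"required":["series"]}

```bash
mkdir -p pics; python3 - <<'E'
from plant import *
import cv2,numpy as np
for n in("top","side"):
    f=grab_frame(n); cv2.imwrite(f"pics/{n}0.png",f["pixels"][:,:,::-1])
    print(n,f["camera_matrix"],f["R"],f["t"])
    for th in("weight_case","weight_lid","test_lid_edge"): print(th,find_in(f,th))
s=read_state();print(s["clock"],s["ee_pos"],s["ee_rot"],s["ft_force"])
E
```

```text
top [[383.1272811    0.         253.02572188]
 [  0.         383.1272811  188.35763143]
 [  0.           0.           1.        ]] [[ 0.00422142 -0.99995425 -0.00858359]
 [-0.99635076 -0.00347414 -0.08528246]
 [ 0.08524873  0.00891228 -0.99631984]] [-0.00553452  0.49345185  0.93106085]
weight_case [{'centre': [306.4, 206.8], 'confidence': 0.66}, {'centre': [307.6, 204.9], 'confidence': 0.63}]
weight_lid [{'centre': [306.7, 203.1], 'confidence': 0.71}]
test_lid_edge [{'centre': [200.8, 189.0], 'confidence': 0.6}]
side [[409.42645282   0.         253.17738232]
 [  0.         409.42645282 187.07980248]
 [  0.           0.           1.        ]] [[ 0.98471829 -0.17227758 -0.02550153]
 [-0.09079191 -0.38287136 -0.91932929]
 [ 0.14861602  0.9075957  -0.39266185]] [-0.46891604  0.09964642  0.91636576]
weight_case [{'centre': [250.0, 225.0], 'confidence': 0.6}]
weight_lid [{'centre': [245.0, 193.8], 'confidence': 0.91}]
test_lid_edge [{'centre': [249.3, 229.7], 'confidence': 0.72}, {'centre': [251.9, 162.1], 'confidence': 0.63}]
0.4 [ 0.12527546 -0.53546999  0.25318706] [-1.24477813e-04  9.93409358e-01  1.14620377e-01  1.45866516e-05] [-0.15554569 -0.17082864  0.28025328]
```

View pics/top0.png

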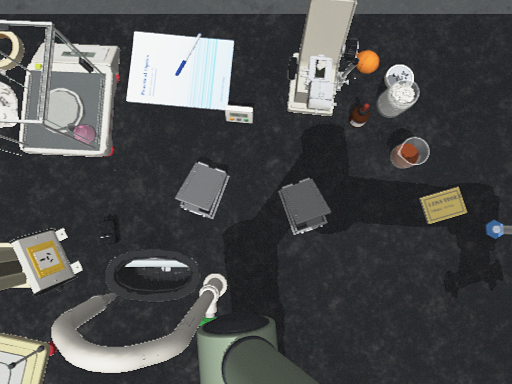

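View pics/side0.png

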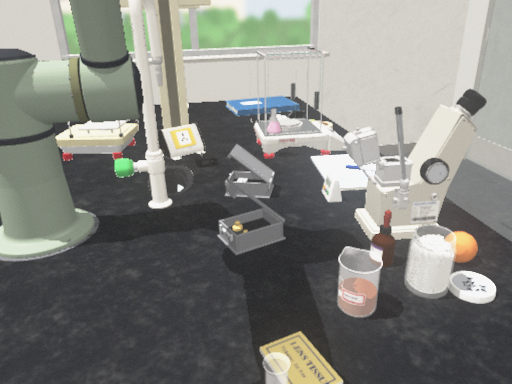

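The top view shows two cases, at (203,190) and (305,205). In the side view the near case (250,230) seems to hold brass at (238,228). I'll zoom in to check both cases.

```bash
python3 - <<'E'
import cv2,numpy as np
a=cv2.imread("pics/side0.png")[135:255,200:300]; b=cv2.imread("pics/top0.png")[150:240,165:340]
cv2.imwrite("pics/zs.png",cv2.resize(a,None,fx=5,fy=5,interpolation=cv2.INTER_CUBIC))
cv2.imwrite("pics/zt.png",cv2.resize(b,None,fx=4.5,fy=4.5,interpolation=cv2.INTER_CUBIC))
E
```

```text
(no output)
```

View pics/zs.png

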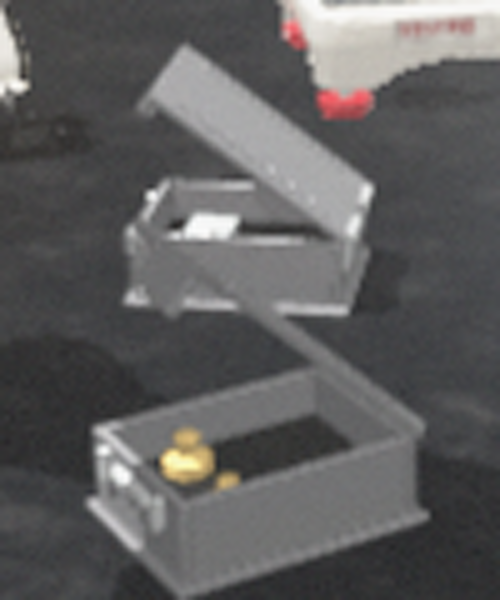

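View pics/zt.png

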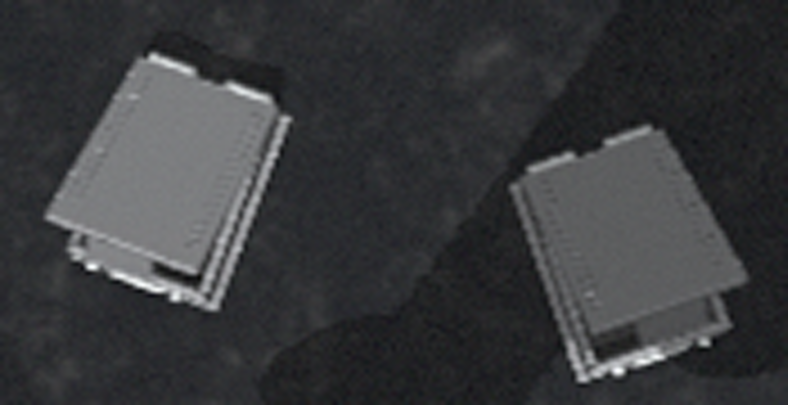

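The near case, on the right in the top view, holds the brass knobs. The far case holds the white glass piece. Next I'll fit the brass case's pose and lid angle from the corners in both views.

```bash
cat > h.py <<'E'
import numpy as np
from scipy.optimize import least_squares
def proj(f,X):
    c=np.asarray(X)@f["R"].T+f["t"]; p=c@f["camera_matrix"].T
    return p[:,:2]/p[:,2:]
def lid(r,y,a,o=.003): return [.055-r*np.cos(a)+o*np.sin(a),y,.043+r*np.sin(a)+o*np.cos(a)]
def world(p,L):
    c,s=np.cos(p[2]),np.sin(p[2]); L=np.asarray(L)
    return L@np.array([[c,s,0],[-s,c,0],[0,0,1]])+[p[0],p[1],0]
E
python3 - <<'E'
from plant import *
from h import *
T=grab_frame("top");S=grab_frame("side")
zt=lambda u,v:[165+u/4.5,150+v/4.5]
zs=lambda u,v:[200+u/5,135+v/5]
def fit(y0,tp,sp,sl,sr,n):
    def res(p):
        a=p[3]
        t=world(p,[lid(.12,.041,a),lid(.12,-.041,a),lid(0,-.041,a),lid(0,.041,a)])
        r=[proj(T,t)-tp]
        L=sl(a)
        r.append(proj(S,world(p,L))-sp)
        return np.concatenate(r).ravel()
    s=least_squares(res,y0,loss="soft_l1")
    print(n,s.x.round(4),"\n",res(s.x).reshape(-1,2).round(1).tolist())
    e=world(s.x,[lid(.12,0,s.x[3]),lid(.12,.041,s.x[3]),lid(.12,-.041,s.x[3])]); print("edge",e.round(3).tolist()); return s.x
p=fit([.5,-.13,.4,.6],np.array([zt(597,333),zt(748,280),zt(660,127),zt(520,182)]),
 np.array([zs(185,505),zs(97,430),zs(415,437),zs(172,312),zs(133,232)]),
 lambda a:[[-.055,-.04,.04],[-.055,.04,.04],[.055,-.04,.04],lid(.12,-.041,a,-.003),lid(.12,.041,a,0)],0,"brass")
print("press pt",world(p,[[-.017,0,.046]]))
q=fit([.5,.13,-.4,.6],np.array([zt(47,217),zt(195,273),zt(275,100),zt(142,58)]),
 np.array([zs(185,45),zs(142,108),zs(370,190)]),
 lambda a:[lid(.12,.041,a),lid(.12,-.041,a),lid(0,-.041,a)],0,"glass")
E
```

```text
brass [ 0.4498 -0.1281  0.3485  0.7254] 
 [[-0.9, 0.7], [0.5, -0.2], [0.5, -0.3], [-0.2, -1.1], [-0.7, 0.6], [-0.8, -0.6], [0.6, -0.2], [9.0, -0.4], [-1.7, 0.4]]
edge [[0.419, -0.139, 0.125], [0.405, -0.101, 0.125], [0.433, -0.178, 0.125]]
press pt [[ 0.43378552 -0.13389172  0.046     ]]
glass [ 0.4907  0.1179 -0.3453  0.5756] 
 [[-0.6, -0.1], [0.6, -0.0], [0.7, 0.2], [-1.3, -1.9], [-0.7, 2.1], [1.1, -0.7], [-4.3, 8.8]]
edge [[0.449, 0.133, 0.111], [0.463, 0.171, 0.111], [0.435, 0.094, 0.111]]
```

```bash
python3 - <<'E'
from plant import *
from h import *
T=grab_frame("top");S=grab_frame("side")
def at(f,uv,z):
    d=f["R"].T@np.linalg.solve(f["camera_matrix"],[*uv,1]); c=-f["R"].T@f["t"]; return (c+d*(z-c[2])/d[2]).round(3)
print("lamp base",at(S,(160,203),0))
def tri(a,b):
    r=lambda X:np.r_[proj(T,X[None])[0]-a,proj(S,X[None])[0]-b]
    s=least_squares(r,[.3,.1,.2]);print(s.x.round(3),s.fun.round(1))
tri((210,320),(124,168)); tri((215,283),(157,165)); 
print(at(T,(215,283),.1),at(T,(150,275),.1),at(T,(150,275),.4),read_state()["q"])
print(proj(T,np.array([[.45,-.128,0],[.434,-.134,.111]])))
E
```

```text
lamp base [0.252 0.095 0.   ]
[0.187 0.089 0.102] [0.2 3.2 3.5 0.4]
[0.267 0.079 0.106] [0.  3.7 4.  0.2]
[0.274 0.08  0.1  ] [0.291 0.226 0.1  ] [0.333 0.144 0.4  ] [-1.47517820e+00  3.26204935e-01 -1.92616858e-01  1.05197564e+00
 -1.01563096e-05  1.43659407e+00]
[[302.23186678 206.37626229]
 [310.89647957 211.63986688]]
```

>>> servo_tool --pt "0 0 0 0 0" --pt "30 40 0 0 0" --pt "60 80 0 0 0" --pt "90 120 0 0 0"

```text
clock: 1.1
ee_pos: [0.216, -0.4144, 0.2533]
ee_rot: [0.0, 0.993, 0.114, 0.0]
ft_force: [1.5, -0.8, -0.9]
grip_width: 0.0123
grip_force: 0.0
```

>>> servo_tool --pt "30 38 0 0 0" --pt "60 76 0 0 0" --pt "90 114 0 0 0" --pt "120 150 0 0 0"

```text
clock: 1.6
ee_pos: [0.3361, -0.2643, 0.2536]
ee_rot: [0.0, 0.993, 0.115, 0.0]
ft_force: [1.2, -1.6, 0.5]
grip_width: -0.0002
grip_force: 0.0
```

```bash
python3 - <<'E'
from plant import *
import cv2,numpy as np
a=[cv2.resize(grab_frame(n)["pixels"][:,:,::-1],(400,300)) for n in("top","side")]
cv2.imwrite("pics/mid.png",np.hstack(a)); s=read_state();print(s["ee_pos"],s["q"],s["ft_force"])
E
```

```text
[ 0.33703856 -0.26256162  0.25348092] [-8.35794223e-01  9.77533876e-02 -4.86138509e-01  9.86970880e-01
  1.25794132e-03  2.06995046e+00] [ 0.34219537 -0.51867085 -0.23511563]
```

View pics/mid.png

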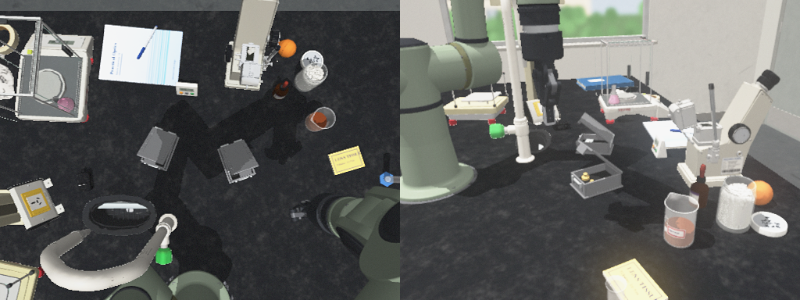

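The arm stays clear of the lamp, and its elbow is on the −y side. I'll move on to above the press point.

>>> servo_tool --pt "24 32 0 0 0" --pt "48 64 0 0 0" --pt "73 97 0 0 0" --pt "97 129 0 0 0" --pt "97 129 0 0 0"

```text
clock: 2.33
ee_pos: [0.4332, -0.1356, 0.2533]
ee_rot: [0.0, 0.993, 0.116, 0.0]
ft_force: [-0.9, -1.1, 0.1]
grip_width: 0.0
grip_force: 0.0
```

```bash
python3 - <<'E'
from plant import *
import cv2,numpy as np
a=[cv2.resize(grab_frame(n)["pixels"][:,:,::-1],(400,300)) for n in("top","side")]
cv2.imwrite("pics/above.png",np.hstack(a)); s=read_state();print(s["ee_pos"],s["q"],s["ft_force"])
E
```

```text
[ 0.43206519 -0.13703426  0.25321671] [-4.69787625e-01  1.47391576e-01 -4.28810150e-01  9.94781008e-01
 -6.88902833e-04  2.44173900e+00] [ 0.43944463 -0.22615709  0.43018682]
```

View pics/above.png

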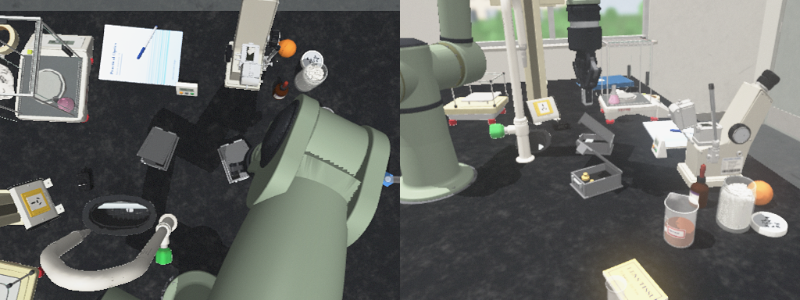

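Above the lid. The fingertip sits where the calibration predicts, and the lamp is clear. Now descending.

>>> servo_tool --pt "2 2 -40 0 0" --pt "2 2 -80 0 0" --pt "2 2 -105 0 0" --pt "2 2 -115 0 0" --pt "2 2 -125 0 0" --pt "2 2 -135 0 0" --pt "2 2 -145 0 0" --pt "2 2 -153 0 0"

```text
clock: 3.42
ee_pos: [0.4344, -0.1346, 0.0999]
ee_rot: [0.0, 0.993, 0.115, 0.0]
ft_force: [-0.7, 0.0, 1.5]
grip_width: 0.0
grip_force: 0.4
```

>>> servo_tool --pt "0 0 -6 0 0" --pt "0 0 -12 0 0" --pt "0 0 -17 0 0" --pt "0 0 -21 0 0" --pt "0 0 -21 0 0"

```text
clock: 4.05
ee_pos: [0.4342, -0.1344, 0.079]
ee_rot: [-0.0, 0.993, 0.115, -0.0]
ft_force: [0.4, -0.0, 0.8]
grip_width: -0.0001
grip_force: 0.0
```

>>> servo_tool --pt "0 0 -2 0 0" --pt "0 0 -4 0 0" --pt "0 0 -6 0 0" --pt "0 0 -6 0 0"

```text
clock: 4.55
ee_pos: [0.4341, -0.1347, 0.0734]
ee_rot: [0.0, 0.993, 0.115, -0.0]
ft_force: [-1.5, -0.7, 3.5]
grip_width: 0.0
grip_force: 1.7
```

>>> servo_tool --pt "0 0 -1 0 0" --pt "0 0 -2 0 0" --pt "0 0 -3 0 0" --pt "0 0 -3 0 0"

```text
clock: 5.05
ee_pos: [0.4343, -0.1346, 0.0702]
ee_rot: [0.0, 0.993, 0.115, -0.0]
ft_force: [-1.2, -0.2, 1.3]
grip_width: -0.0
grip_force: 0.9
```

>>> servo_tool --pt "0 0 -1 0 0" --pt "0 0 -2 0 0" --pt "0 0 -2 0 0"

```text
clock: 5.42
ee_pos: [0.4345, -0.1344, 0.0681]
ee_rot: [-0.0, 0.993, 0.115, 0.0]
ft_force: [-0.4, 0.0, -0.1]
grip_width: 0.0
grip_force: 0.0
```

>>> servo_tool --pt "0 0 -1 0 0" --pt "0 0 -1 0 0"

```text
clock: 5.68
ee_pos: [0.4345, -0.1345, 0.0678]
ee_rot: [-0.0, 0.993, 0.115, 0.0]
ft_force: [-0.5, 1.9, 8.0]
grip_width: -0.0
grip_force: 4.1
```

>>> servo_tool --pt "0 0 -1 0 0" --pt "0 0 -1 0 0"

```text
clock: 5.92
ee_pos: [0.4345, -0.1345, 0.0676]
ee_rot: [0.0, 0.993, 0.115, 0.0]
ft_force: [-4.1, 1.8, 17.3]
grip_width: -0.0
grip_force: 8.8
```

The hard stop came at tip height 46 mm with 17 N, so the lid is down. I'll retreat and check that it holds.

>>> servo_tool --pt "0 0 5 0 0" --pt "0 0 30 0 0" --pt "0 0 80 0 0" --pt "0 0 130 0 0" --pt "0 0 180 0 0" --pt "-40 -50 185 0 0" --pt "-80 -100 185 0 0" --pt "-110 -140 185 0 0"

```text
clock: 6.92
ee_pos: [0.3232, -0.2757, 0.2516]
ee_rot: [0.0, 0.993, 0.115, 0.0]
ft_force: [1.1, 0.2, -0.1]
grip_width: 0.0003
grip_force: 0.0
```

```bash
python3 - <<'E'
from plant import *
import cv2,numpy as np
f=cv2.resize
T=grab_frame("top")["pixels"][150:240,165:340,::-1];S=grab_frame("side")["pixels"][135:255,190:310,::-1]
cv2.imwrite("pics/end.png",np.hstack([f(T,(467,240)),f(S,(240,240))]))
s=read_state();print(s["clock"],s["ee_pos"],s["ft_force"])
E
```

```text
7.025 [ 0.32201449 -0.27797596  0.25139079] [ 0.435744    0.85149187 -0.58187179]
```

View pics/end.png

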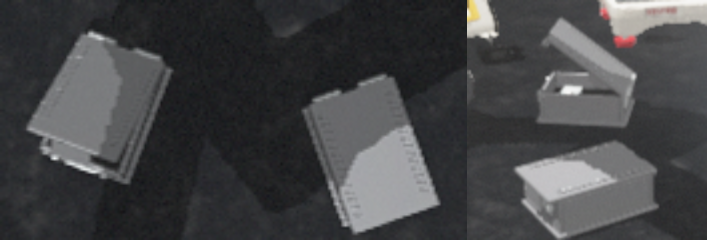

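The near case at (590,185) is flat shut with no gap at the front. The other case is unchanged and still open.

```bash
python3 -c "
from plant import *
print(hand_in())"
```

```text
the job is handed in; nothing more can be done
None
```

The lid of the case with the brass weights is caught and stayed fully shut after the arm let go; the other case still stands open, and the job is handed in at about 7 s.

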